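Gauge the depth of a sign foot's socket

TASK

We need the socket depth of the counter sign's foot so that a new post can be cut. Take the depth gauge out of its wooden rest and lower its rod gently into the socket of the steel foot until you feel it touch the hidden bottom - keep hold of it, never let it drop down the hole, and press lightly. Then slide the gauge's collar down the rod until it sits flush on the socket's rim, again without pressing hard, and leave the gauge standing there on the bottom so that the collar marks the depth; do not disturb the pin tin, the tape measure or the thread spool.

Things in the scene. Friction and masses are not known exactly. Their poses are not given: they have to be found in the camera images.
- foot: fixed, dark steel sign foot: round base 104 mm across and 8 mm high carrying a square boss 46x46 mm whose flat top, the rim, is 82 mm above the counter. A vertical round socket 14 mm in bore with a 3 mm lead-in chamfer opens in the middle of the boss's top. Origin: centre of the underside, on the socket's axis; z up. Rigid; the gauge should not press on it with more than 20 N
- rim (a point): centre of the socket's mouth, level with the boss's flat top (82 mm above the counter), on the socket's vertical axis; its z points up out of the socket
- stop: the rigid stop inside the foot that is the socket's bottom. Its depth is set anew each time, somewhere from 46 to 64 mm below the rim, and can neither be seen nor read: this entry's origin is only the centre of the rim, NOT the bottom. The small clamp screw on the boss belongs to it but does not tell the depth. Rigid; more than 15 N on it is too much
- rest: fixed square wooden rest, 74 mm wide at the foot, 64x64 mm above, 28 mm high, with a 16 mm hole in its middle, floor 6 mm above the counter, in which the gauge stands at first. Origin: centre of the underside
- gauge: depth gauge, 0.28 to 0.36 kg with its collar, standing upright in the rest: steel rod 12 mm thick with a 3 mm tapered tip, 122 mm long over all, and at its top a round aluminium knob 22 mm across from 98 to 122 mm above the tip. A round sliding collar sits on the rod below the knob. Origin: centre of the rod's tip; z runs up the rod to the knob
- tip (a point): end of the gauge's rod (same point as the gauge's origin), z up the rod
- knob_top (a point): centre of the top of the gauge's knob, 122 mm above the tip
- collar (a joint): how far the collar has been slid down the rod, m: 0 = uppermost (its lower face 72 mm above the tip), 0.035 = lowest. It starts at 0 to 0.004. Stiff fit: about 1.6 N slides it, and it stays where it is left; the gauge's own weight is more than that
- collar_face (a point): centre of the collar's flat lower face, on the rod's axis, z up the rod. The collar is a round aluminium ring 32 mm across and 24.5 mm high above this face; at the start its top is 1.5 to 5.5 mm below the knob. The knob is narrower than the collar, so fingers can reach down past the knob to hold the collar. With the collar on the rim, 58 to 76 mm of the gauge stand above the rim
- pin_tin: round pin tin 66 mm across, 26 mm high, a bystander; origin: centre of its underside
- tape_measure: rolled-up tape measure 54x49 mm, 18 mm high, a bystander; origin: centre of its underside
- thread_spool: thread spool 29 mm across, 44 mm high, standing, a bystander; origin: centre of its underside
Mind the look-alikes: they are no part of the job. What is shaped like the foot but blue or yellow is not meant.

How it is judged:
By the outcome, as a careful person would: the job done as asked, in the order asked, and still so for the second after the job is handed in, with the robot touching nothing.
It also fails if it takes over 53 s, if anything falls off the work surface, if the arm or the gripper's body presses on something with over 40 N, if the wrist force passes 120 N, or if a joint passes its speed limit or range.

ROBOT

A 6-joint arm with a two-finger parallel gripper is mounted at the origin on a cart in front of the work surface, level with it; the furniture and walls round the work are solid. World frame = base frame: x ahead of the robot, y to its left, z up, the work surface at z = 0. Lengths are in m, angles in rad, forces in N, time in s.
With the tool pointing down it reaches from about 0.225 to 0.875 m from the base axis. Payload 3.4 kg.
Tool frame: the origin (TCP) lies midway between the tips of the shut fingers; the grasp point (between the pads) lies env.hold_point_z behind it (env.hold_point_z is the distance from the TCP to the grasp point, in m); z points along the fingers, y is the line along which they close (so a half turn about z gives the same grasp; the last joint's range is limited). The gripper opens to 85 mm and grips with 20 to 120 N. Pads are 22 mm wide; open, the fingers measure 114 mm over their backs; the gripper's body (76 mm by 85 mm) begins 54 mm behind the grasp point. The pads swing forward as they close: fully open they stand 13 mm farther back than shut.
Start: joints at [1.185, 0.276, 1.505, -0, 1.361, -0.121], TCP at [0.151, 0.555, 0.231] pointing down, gripper open.
Joint ranges: [-2.89, 2.89], [-0.75, 2.08], [0.22, 2.7], [-1.18, 4.32], [0.11, 2.71], [-2.7, 2.7]. Speed limits (rad/s): [2.57, 2.57, 3.14, 3.14, 3.14, 3.14].

INTERFACE

Orientations are given as a rotation vector (axis times angle).
In Python, from workcell import env, viewer gives the robot as it stands.
- The arm moves only by the shell command python3 -m jog [FORCE], which reads ROWS from standard input. ROWS is a JSON object with one list for each field, all of the same length, 1 to 5, a row being the entries at one place: wx, wy, wz (a rotation vector in a scale on which 1.0 is 2 rad), tx, ty, tz (the shift in a scale on which 1.0 is 75 cm), finger_gap (the finger opening in m); each row shifts and turns the commanded pose from where the row before left it, along the tool's axes as they then stand; what a row does not reach is not made up. A row lasts 1/10 s, in which the tool goes at most 0.05 m and 0.15 rad, less where a joint would pass 70% of its speed; a pose out of reach is approached as far as the arm can. The fingers move at their own pace and stop on an object; FORCE is the grip in N (left out, the last holds). Time passes only in rows, so rows that do not move let the fingers close. It prints the time, the measured TCP pose, the force, the opening and the grip force at its end. No shift or turn number may pass 1 either way. Input that does not fit is refused with a message, and nothing moves.
- env.state(): the state, without advancing time (a new reading comes with each control period).
- viewer.snapshot(name): name is "side" or "top" or "wrist"; returns (picture, depth): 420x560x3 uint8, red, green, blue; 420x560 float32, m along the optical axis (not along the pixel's ray), 0 where there is no reading.
- viewer.camera_model(name): a dict with "vfov" (degrees; the focal length in pixels is half the picture's height over the tangent of half this angle, whatever the lens; pixels are square), "cx", "cy" (the principal point, pixels), "dist_coeffs" ([k1, k2, p1, p2, k3] as OpenCV has them; the pictures are not rectified), "R" (3x3) and "t" (3): a world point X has camera coordinates R X + t; the wrist camera has in their place "mount" (4x4, takes a point from camera to tool coordinates, whose origin is the TCP and whose axes are the flange's). Camera axes: x right, y down, z forward; pixel columns grow to the right and rows downward; lengths in m; the calibration is good to about 2 mm. A picture is of the moment at which its call begins: read the wrist's pose just before it. camera_model takes no time and is no camera call.
- env.finish_job(): hands the job in; it is judged then, once.
The state is a dict: "t": time; "joint_positions": joint angles; "joint_velocities": joint speeds; "joint_torque": joint torques, N m; "tcp_pos": TCP position; "tool_rot": TCP orientation; "force": force on the tool from outside, world axes, zero at the start; "ft_torque": the same for the moment, N m; "gripper_width": finger opening in m; "grip_force": force on a finger pad.
Only numpy, scipy, OpenCV 4.12 (cv2) and the standard library are available. Lean on these libraries where they do the work, as an engineer would, in place of code of your own. Each camera call takes 0.05 s, during which the arm holds its last target. There are 200 camera calls.

## Working session

There is one attempt and no reset: what is moved stays moved. The work goes in short steps, Python scripts to look and compute and a shell command to move; the robot and the scene stay as the last step left them, time stands still between calls to the robot, and variables do not carry over. Pictures are saved under pics/ and viewed, at most 10 in all, crops included, and the job is handed in when it is done.

```bash
mkdir -p pics
cat > h.py <<'E'
import numpy as np, cv2
from workcell import env, viewer
from scipy.spatial.transform import Rotation as R
def K(m):
    f=210/np.tan(np.radians(m["vfov"])/2); return np.array([[f,0,m["cx"]],[0,f,m["cy"]],[0,0,1]])
def pose(name):
    m=viewer.camera_model(name)
    if "mount" in m:
        s=env.state(); T=np.eye(4); T[:3,:3]=R.from_rotvec(s["tool_rot"]).as_matrix(); T[:3,3]=s["tcp_pos"]
        return m,T@np.array(m["mount"])
    C=np.eye(4); C[:3,:3]=np.array(m["R"]).T; C[:3,3]=-C[:3,:3]@np.array(m["t"]); return m,C
def ray(m,C,px):
    p=cv2.undistortPoints(np.array(px,float).reshape(-1,1,2),K(m),np.array(m["dist_coeffs"],float)).reshape(-1,2)
    return C[:3,3],np.c_[p,np.ones(len(p))]@C[:3,:3].T
def onplane(m,C,px,z):
    o,d=ray(m,C,px); return o+d*((z-o[2])/d[:,2])[:,None]
def cloud(m,C,dep):
    v,u=np.mgrid[:420,:560]; o,d=ray(m,C,np.c_[u.ravel(),v.ravel()])
    return (o+d*dep.ravel()[:,None]).reshape(420,560,3)
def proj(m,C,X):
    W=np.linalg.inv(C); return cv2.projectPoints(np.array(X,float).reshape(-1,1,3),cv2.Rodrigues(W[:3,:3])[0],W[:3,3],K(m),np.array(m["dist_coeffs"],float))[0].reshape(-1,2)
def snap(name,fn=None):
    m,C=pose(name); im,d=viewer.snapshot(name)
    if fn: cv2.imwrite("pics/"+fn,im[...,::-1])
    np.savez("pics/last_%s.npz"%name,im=im,d=d,C=C); return m,C,im,d
E
python3 - <<'E'
from h import *
s=env.state();print({k:np.round(v,3) for k,v in s.items()},env.hold_point_z)
for n in("top","side"):
    m,C,im,d=snap(n,n+"1.png"); print(n,np.round(C,2).tolist(),m["vfov"])
E
```

```text
{'t': np.float64(0.0), 'joint_positions': array([ 1.185,  0.277,  1.506,  0.   ,  1.361, -0.121]), 'joint_velocities': array([ 0.001, -0.   , -0.   ,  0.   , -0.   , -0.001]), 'joint_torque': array([ 2.0000e-03, -4.1676e+01, -2.4581e+01,  0.0000e+00,  1.1000e-02,
       -0.0000e+00]), 'tcp_pos': array([0.15 , 0.554, 0.23 ]), 'tool_rot': array([-4.150e-01, -3.114e+00,  3.000e-03]), 'force': array([-0.523, -0.19 , -0.039]), 'ft_torque': array([-0.023,  0.   ,  0.049]), 'grip_force': np.float64(0.0), 'gripper_width': np.float64(0.085)} 0.0187
top [[0.02, -0.98, 0.19, 0.31], [-1.0, -0.02, -0.01, 0.06], [0.01, -0.19, -0.98, 1.18], [0.0, 0.0, 0.0, 1.0]] 47.8396015631055
side [[0.99, -0.03, 0.11, 0.41], [-0.11, -0.41, 0.9, -0.72], [0.02, -0.91, -0.41, 0.48], [0.0, 0.0, 0.0, 1.0]] 51.5884826974426
```

View pics/top1.png

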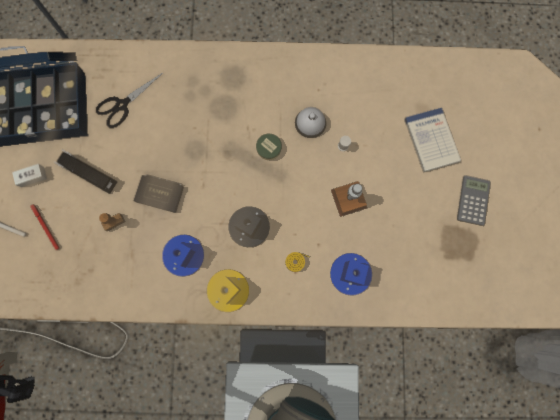

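View pics/side1.png

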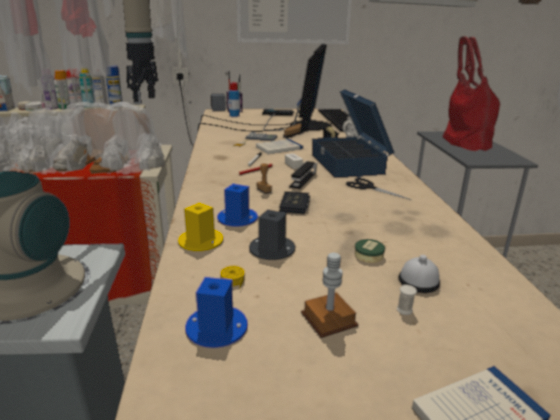

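The top view shows a dark foot at (249,227). Its look-alikes are blue at (183,255) and (351,273) and yellow at (228,291). The gauge stands in the brown rest at (350,198), with its knob at about (356,189). The tape measure is at (295,262), the tin at (269,146) and the spool at (345,143). In the side view the gauge's knob is at (333,260) and the dark foot at (272,235). I choose the dark foot.

Run:
```python
from h import *
for n in("top","side"):
    m,C=pose(n); z=np.load(f"pics/last_{n}.npz"); P=cloud(m,C,z["d"]); 
    for nm,(u0,u1,v0,v1),zl in [("boss",*( [(228,272,205,247),(.075,.09)] if n=="top" else [(255,290,205,260),(.075,.09)])),
        ("knob",*( [(330,372,178,218),(.105,.14)] if n=="top" else [(320,345,248,300),(.115,.14)])),
        ("rest",*( [(330,372,178,218),(.02,.035)] if n=="top" else [(300,360,290,340),(.02,.035)])),
        ("blueR",*( [(330,372,255,295),(.075,.09)] if n=="top" else [(190,240,270,340),(.075,.09)]))]:
        Q=P[v0:v1,u0:u1].reshape(-1,3); Q=Q[(Q[:,2]>zl[0])&(Q[:,2]<zl[1])]
        if len(Q): print(n,nm,len(Q),Q.mean(0).round(4),Q.min(0).round(3),Q.max(0).round(3), np.round(cv2.minAreaRect(Q[:,:2].astype(np.float32)*1000)[2],1))
m,C=pose("top"); im=cv2.imread("pics/top1.png")
cr=np.hstack([cv2.resize(im[195:265,170:290],(400,300)),cv2.resize(im[160:230,300:400],(400,300))]);cv2.imwrite("pics/crop.png",cr)
```

```text
top boss 356 [0.4821 0.1141 0.0805] [0.452 0.084 0.075] [0.512 0.145 0.087] 60.1
top knob 82 [ 0.5574 -0.1371  0.1239] [ 0.548 -0.147  0.107] [ 0.568 -0.128  0.133] 1.8
top rest 486 [ 0.5537 -0.1346  0.0267] [ 0.519 -0.179  0.02 ] [ 0.6   -0.099  0.033] 19.0
top blueR 383 [ 0.3686 -0.1422  0.0805] [ 0.342 -0.17   0.075] [ 0.397 -0.115  0.086] 74.1
side boss 303 [0.4822 0.1075 0.0818] [0.452 0.081 0.075] [0.513 0.144 0.086] 59.9
side knob 170 [ 0.5578 -0.1453  0.1247] [ 0.548 -0.153  0.115] [ 0.569 -0.132  0.131] 12.6
side rest 996 [ 0.5574 -0.1476  0.0284] [ 0.52  -0.181  0.02 ] [ 0.599 -0.1    0.035] 18.5
side blueR 637 [ 0.3684 -0.1471  0.0818] [ 0.34  -0.172  0.075] [ 0.397 -0.115  0.085] 74.1
```

View pics/crop.png

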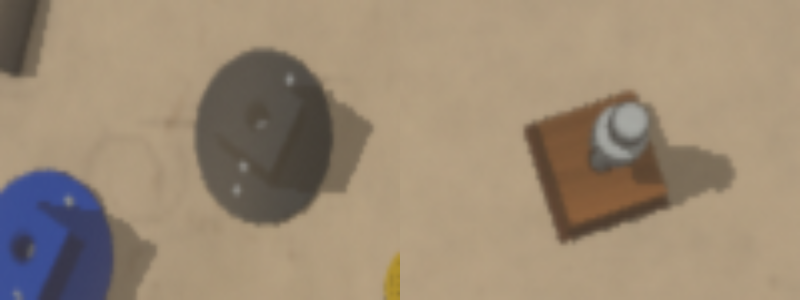

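The close crop confirms the choice. The dark grey foot has its socket at crop (258,117) and only that foot is grey. The gauge in the brown rest is on the right, knob at (628,122).

Careful with the scale: shifts go in shares of 75 cm and turns go in shares of 2 rad. That gives: -0.038 m / 0.75 = -0.0507, -0.03 m / 0.75 = -0.04, -0.1325 rad / 2 = -0.0663.

```bash
python3 -c "
from h import *
print(np.round(viewer.camera_model('wrist')['mount'],3),viewer.camera_model('wrist')['vfov'])"
echo '{"wx":[0,0,0,0,0],"wy":[0,0,0,0,0],"wz":[-0.0663,-0.0663,0,0,0],"tx":[0,0,-0.04,-0.04,-0.04],"ty":[0,0,-0.0507,-0.0507,-0.0507],"tz":[0,0,0,0,0],"finger_gap":[0.085,0.085,0.085,0.085,0.085]}' | python3 -m jog
echo '{"wx":[0,0,0,0,0],"wy":[0,0,0,0,0],"wz":[0,0,0,0,0],"tx":[-0.04,-0.04,-0.04,-0.04,-0.04],"ty":[-0.0507,-0.0507,-0.0507,-0.0507,-0.0507],"tz":[0,0,0,0,0],"finger_gap":[0.085,0.085,0.085,0.085,0.085]}' | python3 -m jog
```

```text
[[ 0.    -0.96  -0.28   0.07 ]
 [ 1.     0.     0.001  0.001]
 [-0.    -0.28   0.96  -0.142]
 [ 0.     0.     0.     1.   ]] 61.42991473568667
t: 0.6
tcp_pos: [0.2409, 0.4396, 0.2307]
tool_rot: [0.003, -3.141, 0.001]
force: [0.2, 0.8, 1.0]
gripper_width: 0.0849
grip_force: 0.0
t: 1.1
tcp_pos: [0.3912, 0.2493, 0.2312]
tool_rot: [0.0, -3.141, -0.0]
force: [0.9, 0.1, 0.3]
gripper_width: 0.0848
grip_force: 0.0
```

In the tool's units: -0.034 m / 0.75 = -0.0453, -0.02 m / 0.75 = -0.0267.

```bash
echo '{"wx":[0,0,0,0,0],"wy":[0,0,0,0,0],"wz":[0,0,0,0,0],"tx":[-0.0267,-0.0267,-0.0267,-0.0267,0],"ty":[-0.0453,-0.0453,-0.0453,-0.0453,0],"tz":[0,0,0,0,0],"finger_gap":[0.085,0.085,0.085,0.085,0.085]}' | python3 -m jog
echo '{"wx":[0],"wy":[0],"wz":[0],"tx":[0],"ty":[0],"tz":[0],"finger_gap":[0.085]}' | python3 -m jog
python3 - <<'E'
from h import *
snap("wrist","w_foot.png")
E
```

```text
t: 1.6
tcp_pos: [0.4729, 0.1112, 0.2309]
tool_rot: [0.008, 3.141, -0.003]
force: [-1.3, 0.9, -0.1]
gripper_width: 0.0854
grip_force: 0.0
t: 1.7
tcp_pos: [0.4704, 0.1146, 0.2308]
tool_rot: [-0.003, -3.14, -0.001]
force: [-0.8, 0.8, -0.2]
gripper_width: 0.0852
grip_force: 0.0
```

View pics/w_foot.png

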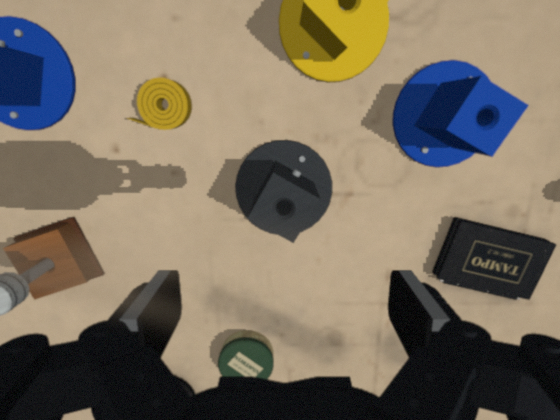

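The wrist view is centred on the dark foot, with its socket mouth at about (286,206). The yellow and blue look-alikes are above and to the right, and the rest with the gauge is at left (50,255). Next I measure the socket precisely and move on to the gauge.

```bash
cat > foot.py <<'E'
from h import *
import sys
def foot(z,m,u,v,r=14):
    C=z["C"]; P=cloud(m,C,z["d"]); g=cv2.cvtColor(z["im"],cv2.COLOR_RGB2GRAY)
    H=P[...,2]; sel=(H>.075)&(H<.09); sel[:max(v-60,0)]=0; sel[v+60:]=0; sel[:,:max(u-60,0)]=0; sel[:,u+60:]=0
    cs,_=cv2.findContours(sel.astype(np.uint8),cv2.RETR_EXTERNAL,cv2.CHAIN_APPROX_NONE)
    c=max(cs,key=cv2.contourArea); X=onplane(m,C,c.reshape(-1,2),.082)
    rr=cv2.minAreaRect((X[:,:2]*1000).astype(np.float32)); print("boss",np.round(rr[0],1),np.round(rr[1],1),round(rr[2],1),"z",np.median(P[sel][:,2]).round(4))
    w=g[v-r:v+r,u-r:u+r]; t,b=cv2.threshold(w,0,255,cv2.THRESH_BINARY_INV+cv2.THRESH_OTSU)
    cs,_=cv2.findContours(b,cv2.RETR_EXTERNAL,cv2.CHAIN_APPROX_NONE); c=max(cs,key=cv2.contourArea).reshape(-1,2)+[u-r,v-r]
    X=onplane(m,C,c,.082)[:,:2]*1000; e=cv2.fitEllipse(X.astype(np.float32)); print("hole",np.round(e[0],1),np.round(e[1],1),"thr",t)
if __name__=="__main__": foot(np.load("pics/last_wrist.npz"),viewer.camera_model("wrist"),286,206)
E
python3 foot.py
echo '{"wx":[0,0,0,0,0],"wy":[0,0,0,0,0],"wz":[0,0,0,0,0],"tx":[-0.0267,-0.0267,-0.0267,-0.0133,0],"ty":[-0.056,-0.056,-0.056,-0.056,-0.056],"tz":[0,0,0,0,0],"finger_gap":[0.085,0.085,0.085,0.085,0.085]}' | python3 -m jog
echo '{"wx":[0,0,0],"wy":[0,0,0],"wz":[0,0,0],"tx":[0,0,0],"ty":[-0.0587,0,0],"tz":[0,0,0],"finger_gap":[0.085,0.085,0.085]}' | python3 -m jog
python3 - <<'E'
from h import *
snap("wrist","w_gauge.png")
E
```

```text
boss [481.9 115.1] [46.3 47.1] 60.2 z 0.0815
hole [481.2 116.1] [14.4 15.5] thr 44.0
t: 2.25
tcp_pos: [0.5417, -0.0947, 0.231]
tool_rot: [-0.005, 3.141, 0.001]
force: [0.6, -0.1, 0.2]
gripper_width: 0.085
grip_force: 0.0
t: 2.55
tcp_pos: [0.5404, -0.1379, 0.231]
tool_rot: [-0.0, -3.141, -0.002]
force: [-0.1, -0.2, -0.2]
gripper_width: 0.0852
grip_force: 0.0
```

View pics/w_gauge.png

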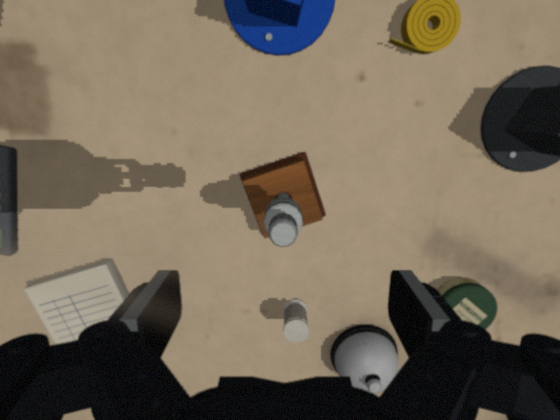

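The knob top is at (283,231), right above the rest at (283,195). The spool (296,320) and the bell (365,355) are low and clear of the fingers at knob height.

Run:
```python
from h import *
z=np.load("pics/last_wrist.npz"); m=viewer.camera_model("wrist"); C=z["C"]; P=cloud(m,C,z["d"])
s=(P[...,2]>.12)&(P[...,2]<.135); s[:200]=0;s[260:]=0;s[:,:255]=0;s[:,315:]=0
g=cv2.cvtColor(z["im"],cv2.COLOR_RGB2GRAY)
print(s.sum(),P[s].mean(0).round(4),np.median(P[s][:,2]))
cs,_=cv2.findContours(s.astype(np.uint8),cv2.RETR_EXTERNAL,cv2.CHAIN_APPROX_NONE);c=max(cs,key=cv2.contourArea).reshape(-1,2)
e=cv2.fitEllipse((onplane(m,C,c,.128)[:,:2]*1000).astype(np.float32));print(np.round(e[0],1),np.round(e[1],1))
r=(P[...,2]>.022)&(P[...,2]<.033)&(z["im"][...,0].astype(int)>z["im"][...,2]*1.6)
cs,_=cv2.findContours(r.astype(np.uint8),cv2.RETR_EXTERNAL,cv2.CHAIN_APPROX_NONE);c=max(cs,key=cv2.contourArea).reshape(-1,2)
q=cv2.minAreaRect((onplane(m,C,c,.028)[:,:2]*1000).astype(np.float32));print("rest",np.round(q[0],1),np.round(q[1],1),q[2])
print(env.state()["tcp_pos"])
```

```text
683 [ 0.5579 -0.1378  0.1266] 0.12717796514189672
[ 557.5 -137.8] [21.1 22.2]
rest [ 558.8 -137.9] [64.5 63.9] 18.834218978881836
[ 0.54036431 -0.13717811  0.23109043]
```

In the tool's units: 0.04 m / 0.75 = 0.0533, -0.0175 m / 0.75 = -0.0233.

```bash
echo '{"wx":[0,0,0,0,0],"wy":[0,0,0,0,0],"wz":[0,0,0,0,0],"tx":[-0.0233,0,0,0,0],"ty":[-0.0013,0,0,0,0],"tz":[0.04,0.0533,0.0533,0.0227,0],"finger_gap":[0.085,0.085,0.085,0.05,0.04]}' | python3 -m jog 25
echo '{"wx":[0,0,0,0,0],"wy":[0,0,0,0,0],"wz":[0,0,0,0,0],"tx":[0,0,0,0,0],"ty":[0,0,0,0,0],"tz":[0,0,0,0,0],"finger_gap":[0.03,0.0,0.0,0.0,0.0]}' | python3 -m jog 25
```

```text
t: 3.1
tcp_pos: [0.5558, -0.1365, 0.1015]
tool_rot: [0.005, -3.135, -0.005]
force: [0.1, -0.0, -0.7]
gripper_width: 0.0585
grip_force: 0.0
t: 3.6
tcp_pos: [0.5594, -0.14, 0.1062]
tool_rot: [0.0, 3.138, -0.001]
force: [1.1, 1.8, 6.3]
gripper_width: 0.0206
grip_force: 24.9
```

In the tool's units: -0.03 m / 0.75 = -0.04, -0.02 m / 0.75 = -0.0267.

```bash
echo '{"wx":[0,0,0,0,0],"wy":[0,0,0,0,0],"wz":[0,0,0,0,0],"tx":[0,0,0,0,0],"ty":[0,0,0,0,0],"tz":[0,0,-0.0133,-0.0267,-0.04],"finger_gap":[0.0,0,0,0,0]}' | python3 -m jog 40
echo '{"wx":[0,0,0],"wy":[0,0,0],"wz":[0,0,0],"tx":[0,0,0],"ty":[0,0,0],"tz":[-0.0533,-0.0333,0],"finger_gap":[0,0,0]}' | python3 -m jog
python3 - <<'E'
from h import *
print(env.state()["tcp_pos"],env.state()["tool_rot"]); 
snap("wrist","w_held.png"); snap("side","s_held.png")
a=cv2.imread("pics/w_held.png")[150:420,100:460]; b=cv2.resize(cv2.imread("pics/s_held.png")[170:370,260:460],(400,400))
c=np.zeros((400,760,3),np.uint8); c[:270,:360]=a; c[:,360:]=b; cv2.imwrite("pics/held.png",c)
E
```

```text
t: 4.1
tcp_pos: [0.5563, -0.1396, 0.1632]
tool_rot: [0.0, -3.137, -0.003]
force: [-0.3, -0.2, -2.6]
gripper_width: 0.0202
grip_force: 39.6
t: 4.4
tcp_pos: [0.5602, -0.141, 0.2335]
tool_rot: [0.0, 3.134, -0.005]
force: [0.9, -0.2, -2.9]
gripper_width: 0.0203
grip_force: 39.7
[ 0.56015826 -0.14098906  0.23349922] [ 4.05250721e-05  3.13369270e+00 -5.15250692e-03]
```

View pics/held.png

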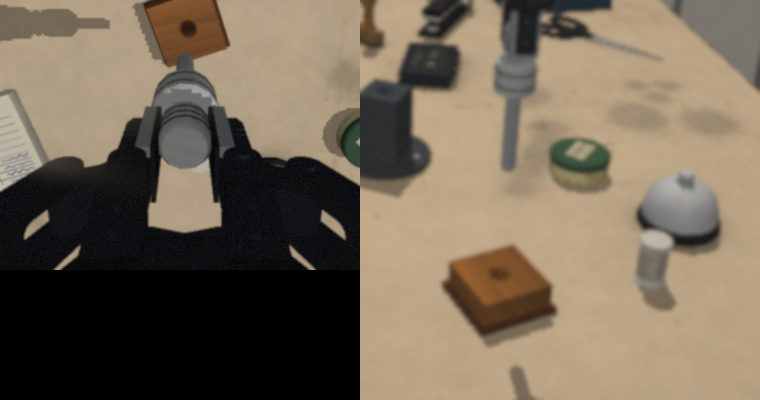

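The gauge is held by the knob and hangs straight in both views. The rod tip is at (285,208) in the wrist image, and the rest is empty. Next I measure the tip against the TCP once it has settled.

```bash
for i in 1 2 3; do echo '{"wx":[0,0],"wy":[0,0],"wz":[0,0],"tx":[0,0],"ty":[0,0],"tz":[0,0],"finger_gap":[0,0]}' | python3 -m jog | grep -E 'tcp|force:|rot'; done
python3 - <<'E'
from h import *
for k in range(2):
    m,C,im,d=snap("wrist"); s=env.state(); P=cloud(m,C,d); H=P[...,2]
    r=(H>.125)&(H<.2); r[:,:265]=0; r[:,305:]=0; r[:180]=0; r[255:]=0
    T=np.eye(4);T[:3,:3]=R.from_rotvec(s["tool_rot"]).as_matrix();T[:3,3]=s["tcp_pos"]
    q=P[r]; Q=(q-T[:3,3])@T[:3,:3]; print(np.round(s["tcp_pos"],4),np.round(s["tool_rot"],3))
    for a in np.arange(.02,.105,.01):
        k=(Q[:,2]>a)&(Q[:,2]<a+.01)
        if k.sum()>3: print(round(a,2),k.sum(),"x",np.percentile(Q[k,0],[2,98]).round(4),"y",np.percentile(Q[k,1],[2,50,98]).round(4))
    print("zmax",Q[:,2].max())
v,u=np.where(r);print("tip px row",v.min(),"cols",u[v<v.min()+3].mean())
E
```

```text
tcp_pos: [0.5569, -0.1396, 0.2271]
tool_rot: [0.0, -3.138, -0.002]
force: [0.4, -0.6, -3.6]
grip_force: 39.6
tcp_pos: [0.5578, -0.1398, 0.2284]
tool_rot: [0.0, -3.14, -0.001]
force: [-0.1, 0.4, -2.4]
grip_force: 39.6
tcp_pos: [0.5581, -0.1399, 0.2291]
tool_rot: [0.0, -3.141, -0.0]
force: [0.2, -0.7, -2.9]
grip_force: 39.6
[ 0.5582 -0.14    0.2292] [ 0.    -3.142 -0.   ]
0.02 17 x [0.0129 0.0159] y [-0.0065  0.003   0.01  ]
0.03 17 x [0.0119 0.0157] y [-0.0086 -0.      0.0106]
0.06 50 x [0.0033 0.0063] y [-0.0028  0.0016  0.006 ]
0.07 74 x [0.002  0.0063] y [-0.0039  0.0016  0.0067]
0.08 70 x [0.0016 0.0063] y [-0.0041  0.0016  0.007 ]
0.09 49 x [0.002  0.0062] y [-0.0039  0.0017  0.0072]
zmax 0.09871295731783612
[ 0.5582 -0.1399  0.2293] [-0.     3.142  0.   ]
0.02 14 x [0.0123 0.0158] y [-0.0086  0.0022  0.0068]
0.03 14 x [0.0121 0.0156] y [-0.0081 -0.0011  0.0103]
0.06 45 x [0.0038 0.0062] y [-0.0029  0.0015  0.0054]
0.07 82 x [0.0022 0.0062] y [-0.0039  0.0012  0.0066]
0.08 65 x [0.0017 0.0062] y [-0.0042  0.0016  0.0069]
0.09 51 x [0.002  0.0063] y [-0.004   0.0016  0.007 ]
zmax 0.09905468628266681
tip px row 203 cols 284.85
```

In the tool's units: 0.04 m / 0.75 = 0.0533, 0.035 m / 0.75 = 0.0467.

```bash
echo '{"wx":[0,0,0,0,0],"wy":[0,0,0,0,0],"wz":[0,0,0,0,0],"tx":[0.0067,0.0133,0.016,0.016,0.016],"ty":[0.02,0.0467,0.0533,0.0533,0.0533],"tz":[0,0,0,0,0],"finger_gap":[0,0,0,0,0]}' | python3 -m jog
echo '{"wx":[0,0,0,0,0],"wy":[0,0,0,0,0],"wz":[0,0,0,0,0],"tx":[0.016,0.012,0.0063,0,0],"ty":[0.0533,0.04,0.0187,0,0],"tz":[0,0,0,0,0],"finger_gap":[0,0,0,0,0]}' | python3 -m jog
echo '{"wx":[0,0,0,0,0],"wy":[0,0,0,0,0],"wz":[0,0,0,0,0],"tx":[0,0,0,0,0],"ty":[0,0,0,0,0],"tz":[0.0267,0.016,0,0,0],"finger_gap":[0,0,0,0,0]}' | python3 -m jog
echo '{"wx":[0,0,0],"wy":[0,0,0],"wz":[0,0,0],"tx":[0,0,0],"ty":[0,0,0],"tz":[0,0,0],"finger_gap":[0,0,0]}' | python3 -m jog
python3 - <<'E'
from h import *
snap("wrist","w_over.png");snap("side","s_over.png")
a=cv2.imread("pics/w_over.png")[130:330,160:400]; b=cv2.resize(cv2.imread("pics/s_over.png")[130:280,200:350],(400,400))
c=np.zeros((400,800,3),np.uint8); c[:333,:400]=cv2.resize(a,(400,333)); c[:,400:]=b; cv2.imwrite("pics/over.png",c)
E
```

```text
t: 5.7
tcp_pos: [0.5058, 0.0323, 0.2295]
tool_rot: [0.0, 3.142, 0.001]
force: [0.9, 0.3, -3.1]
gripper_width: 0.0201
grip_force: 39.7
t: 6.2
tcp_pos: [0.4815, 0.1137, 0.2295]
tool_rot: [-0.002, 3.141, -0.002]
force: [-0.4, -0.4, -3.3]
gripper_width: 0.0204
grip_force: 39.8
t: 6.7
tcp_pos: [0.4821, 0.1137, 0.1979]
tool_rot: [0.001, 3.14, 0.0]
force: [-0.2, 0.4, -2.7]
gripper_width: 0.0198
grip_force: 39.8
t: 7.0
tcp_pos: [0.4816, 0.1141, 0.1976]
tool_rot: [-0.0, 3.141, 0.0]
force: [-0.3, 0.3, -3.7]
gripper_width: 0.02
grip_force: 39.8
```

View pics/over.png

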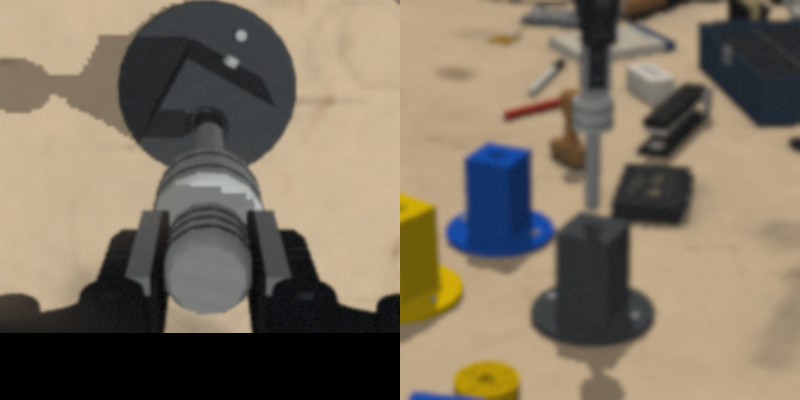

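The rod tip sits over the mouth in the wrist crop: hole at (207,118), rod at (208,125). The side crop agrees. I lower it in two stages and check the force.

```bash
cat > ok.py <<'E'
import sys
from workcell import env
s=env.state(); f=s["force"]; print("t %.2f z %.4f F %.1f %.1f %.1f g %.4f"%(s["t"],s["tcp_pos"][2],*f,s["gripper_width"]))
sys.exit(not(f[2]<float(sys.argv[1]) and max(abs(f[0]),abs(f[1]))<float(sys.argv[2])))
E
echo '{"wx":[0,0,0,0],"wy":[0,0,0,0],"wz":[0,0,0,0],"tx":[0,0,0,0],"ty":[0,0,0,0],"tz":[0.0067,0.0067,0.0067,0],"finger_gap":[0,0,0,0]}' | python3 -m jog >/dev/null; python3 ok.py 1 5 &&
echo '{"wx":[0,0,0],"wy":[0,0,0],"wz":[0,0,0],"tx":[0,0,0],"ty":[0,0,0],"tz":[0.0053,0.0053,0],"finger_gap":[0,0,0]}' | python3 -m jog >/dev/null; python3 ok.py 1 5 &&
echo '{"wx":[0,0,0],"wy":[0,0,0],"wz":[0,0,0],"tx":[0,0,0],"ty":[0,0,0],"tz":[0.0053,0.0053,0],"finger_gap":[0,0,0]}' | python3 -m jog >/dev/null; python3 ok.py 1 5 &&
echo '{"wx":[0,0,0],"wy":[0,0,0],"wz":[0,0,0],"tx":[0,0,0],"ty":[0,0,0],"tz":[0.0053,0.0053,0],"finger_gap":[0,0,0]}' | python3 -m jog >/dev/null; python3 ok.py 1 5 &&
echo '{"wx":[0,0,0],"wy":[0,0,0],"wz":[0,0,0],"tx":[0,0,0],"ty":[0,0,0],"tz":[0.0053,0.0053,0],"finger_gap":[0,0,0]}' | python3 -m jog >/dev/null; python3 ok.py 1 5
```

```text
t 7.50 z 0.1812 F -0.6 -0.7 -3.1 g 0.0202
t 7.80 z 0.1737 F 0.8 -0.7 -3.3 g 0.0206
t 8.10 z 0.1657 F 1.5 -0.4 -4.2 g 0.0203
t 8.40 z 0.1577 F 0.4 -0.2 -3.8 g 0.0206
t 8.70 z 0.1497 F 1.8 -0.7 -3.2 g 0.0203
```

In the tool's units: 0.004 m / 0.75 = 0.0053, 0.002 m / 0.75 = 0.0027.

```bash
echo '{"wx":[0,0,0,0],"wy":[0,0,0,0],"wz":[0,0,0,0],"tx":[0,0,0,0],"ty":[0,0,0,0],"tz":[0.0053,0.0053,0.0027,0],"finger_gap":[0,0,0,0]}' | python3 -m jog >/dev/null; python3 ok.py 0 6 &&
echo '{"wx":[0,0,0],"wy":[0,0,0],"wz":[0,0,0],"tx":[0,0,0],"ty":[0,0,0],"tz":[0.0009,0.0009,0],"finger_gap":[0,0,0]}' | python3 -m jog >/dev/null && python3 ok.py -1 6 &&
echo '{"wx":[0,0,0],"wy":[0,0,0],"wz":[0,0,0],"tx":[0,0,0],"ty":[0,0,0],"tz":[0.0009,0.0009,0],"finger_gap":[0,0,0]}' | python3 -m jog >/dev/null && python3 ok.py -1 6 &&
echo '{"wx":[0,0,0],"wy":[0,0,0],"wz":[0,0,0],"tx":[0,0,0],"ty":[0,0,0],"tz":[0.0009,0.0009,0],"finger_gap":[0,0,0]}' | python3 -m jog >/dev/null && python3 ok.py -1 6 &&
echo '{"wx":[0,0,0],"wy":[0,0,0],"wz":[0,0,0],"tx":[0,0,0],"ty":[0,0,0],"tz":[0.0009,0.0009,0],"finger_gap":[0,0,0]}' | python3 -m jog >/dev/null && python3 ok.py -1 6 &&
echo '{"wx":[0,0,0],"wy":[0,0,0],"wz":[0,0,0],"tx":[0,0,0],"ty":[0,0,0],"tz":[0.0009,0.0009,0],"finger_gap":[0,0,0]}' | python3 -m jog >/dev/null && python3 ok.py -1 6 &&
echo '{"wx":[0,0,0],"wy":[0,0,0],"wz":[0,0,0],"tx":[0,0,0],"ty":[0,0,0],"tz":[0.0009,0.0009,0],"finger_gap":[0,0,0]}' | python3 -m jog >/dev/null && python3 ok.py -1 6 &&
echo '{"wx":[0,0,0],"wy":[0,0,0],"wz":[0,0,0],"tx":[0,0,0],"ty":[0,0,0],"tz":[0.0009,0.0009,0],"finger_gap":[0,0,0]}' | python3 -m jog >/dev/null && python3 ok.py -1 6 &&
echo '{"wx":[0,0,0],"wy":[0,0,0],"wz":[0,0,0],"tx":[0,0,0],"ty":[0,0,0],"tz":[0.0009,0.0009,0],"finger_gap":[0,0,0]}' | python3 -m jog >/dev/null && python3 ok.py -1 6 &&
echo '{"wx":[0,0,0],"wy":[0,0,0],"wz":[0,0,0],"tx":[0,0,0],"ty":[0,0,0],"tz":[0.0009,0.0009,0],"finger_gap":[0,0,0]}' | python3 -m jog >/dev/null && python3 ok.py -1 6 &&
echo '{"wx":[0,0,0],"wy":[0,0,0],"wz":[0,0,0],"tx":[0,0,0],"ty":[0,0,0],"tz":[0.0009,0.0009,0],"finger_gap":[0,0,0]}' | python3 -m jog >/dev/null && python3 ok.py -1 6 &&
echo '{"wx":[0,0,0],"wy":[0,0,0],"wz":[0,0,0],"tx":[0,0,0],"ty":[0,0,0],"tz":[0.0009,0.0009,0],"finger_gap":[0,0,0]}' | python3 -m jog >/dev/null && python3 ok.py -1 6 &&
echo '{"wx":[0,0,0],"wy":[0,0,0],"wz":[0,0,0],"tx":[0,0,0],"ty":[0,0,0],"tz":[0.0009,0.0009,0],"finger_gap":[0,0,0]}' | python3 -m jog >/dev/null && python3 ok.py -1 6 &&
echo '{"wx":[0,0,0],"wy":[0,0,0],"wz":[0,0,0],"tx":[0,0,0],"ty":[0,0,0],"tz":[0.0009,0.0009,0],"finger_gap":[0,0,0]}' | python3 -m jog >/dev/null && python3 ok.py -1 6 &&
echo '{"wx":[0,0,0],"wy":[0,0,0],"wz":[0,0,0],"tx":[0,0,0],"ty":[0,0,0],"tz":[0.0009,0.0009,0],"finger_gap":[0,0,0]}' | python3 -m jog >/dev/null && python3 ok.py -1 6
```

```text
t 9.10 z 0.1399 F 1.5 -0.4 -4.0 g 0.0203
t 9.40 z 0.1389 F 1.0 -0.3 -2.5 g 0.0201
t 9.70 z 0.1375 F 0.0 -0.4 -3.3 g 0.0201
t 10.00 z 0.1360 F 1.0 -0.1 -3.1 g 0.0205
t 10.30 z 0.1346 F 0.1 0.1 -3.7 g 0.0200
t 10.60 z 0.1332 F 1.1 -0.8 -3.3 g 0.0205
t 10.90 z 0.1318 F 0.8 0.2 -3.2 g 0.0201
t 11.20 z 0.1304 F 1.2 -0.1 -3.7 g 0.0202
t 11.50 z 0.1290 F 1.3 -0.1 -3.1 g 0.0202
t 11.80 z 0.1280 F 0.6 0.1 -0.8 g 0.0201
```

In the tool's units: 0.0005 m / 0.75 = 0.0007.

```bash
echo '{"wx":[0],"wy":[0],"wz":[0],"tx":[0],"ty":[0],"tz":[0],"finger_gap":[0]}' | python3 -m jog >/dev/null; python3 ok.py 0 6
echo '{"wx":[0,0,0],"wy":[0,0,0],"wz":[0,0,0],"tx":[0,0,0],"ty":[0,0,0],"tz":[0.0007,0,0],"finger_gap":[0,0,0]}' | python3 -m jog >/dev/null; python3 ok.py 0 6
```

```text
t 11.90 z 0.1280 F 0.1 -0.4 0.2 g 0.0200
t 12.20 z 0.1279 F 0.2 -1.1 5.9 g 0.0202
```

The bottom is felt at TCP z 0.128, so the depth is about 52 mm. I ease the pressure off and release.

In the tool's units: -0.0004 m / 0.75 = -0.0005.

```bash
echo '{"wx":[0,0,0],"wy":[0,0,0],"wz":[0,0,0],"tx":[0,0,0],"ty":[0,0,0],"tz":[-0.0005,0,0],"finger_gap":[0,0,0]}' | python3 -m jog >/dev/null; python3 ok.py 0 6
echo '{"wx":[0,0,0,0,0],"wy":[0,0,0,0,0],"wz":[0,0,0,0,0],"tx":[0,0,0,0,0],"ty":[0,0,0,0,0],"tz":[0,0,0,0,0],"finger_gap":[0.03,0.04,0.052,0.052,0.052]}' | python3 -m jog
python3 - <<'E'
from h import *
snap("wrist","w_rel.png");snap("side","s_rel.png")
a=cv2.imread("pics/w_rel.png")[130:330,160:400]; b=cv2.resize(cv2.imread("pics/s_rel.png")[150:260,220:330],(400,400),interpolation=cv2.INTER_CUBIC)
c=np.zeros((400,800,3),np.uint8); c[:333,:400]=cv2.resize(a,(400,333)); c[:,400:]=b; cv2.imwrite("pics/rel.png",c)
E
```

```text
t 12.50 z 0.1279 F 0.3 -0.5 5.7 g 0.0198
t: 13.0
tcp_pos: [0.4812, 0.1141, 0.1274]
tool_rot: [0.0, -3.141, -0.0]
force: [-0.1, -0.2, 0.3]
gripper_width: 0.0522
grip_force: 0.0
```

View pics/rel.png

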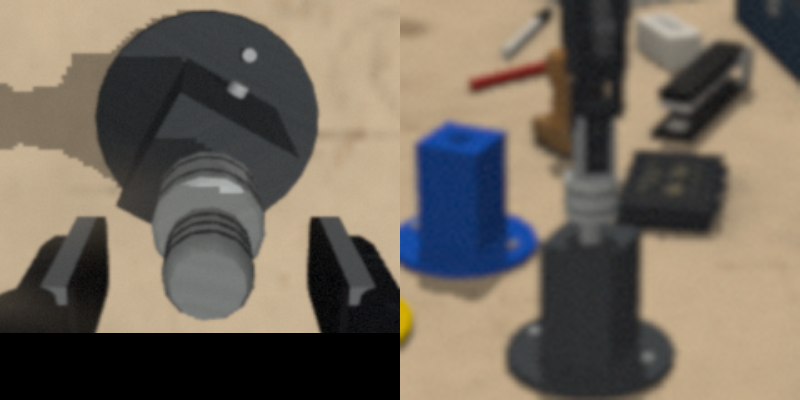

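The gauge stands free and upright in the socket, with the knob at left crop (208,270). In the right crop the collar at (592,200) is still well above the rim. I go down past the knob and grip the collar.

In the tool's units: 0.008 m / 0.75 = 0.0107.

```bash
echo '{"wx":[0,0,0,0,0],"wy":[0,0,0,0,0],"wz":[0,0,0,0,0],"tx":[0,0,0,0,0],"ty":[0,0,0,0,0],"tz":[0.0107,0.0107,0.0107,0,0],"finger_gap":[0.055,0.055,0.055,0.055,0.055]}' | python3 -m jog 20
echo '{"wx":[0,0,0,0,0],"wy":[0,0,0,0,0],"wz":[0,0,0,0,0],"tx":[0,0,0,0,0],"ty":[0,0,0,0,0],"tz":[0,0,0,0,0],"finger_gap":[0.04,0.03,0.02,0.02,0.02]}' | python3 -m jog
echo '{"wx":[0,0],"wy":[0,0],"wz":[0,0],"tx":[0,0],"ty":[0,0],"tz":[0,0],"finger_gap":[0.02,0.02]}' | python3 -m jog
```

```text
t: 13.6
tcp_pos: [0.4811, 0.114, 0.1031]
tool_rot: [0.0, -3.141, 0.0]
force: [-0.0, 0.1, -0.4]
gripper_width: 0.0549
grip_force: 0.0
t: 14.1
tcp_pos: [0.4816, 0.1141, 0.1038]
tool_rot: [-0.0, 3.141, 0.0]
force: [0.0, -0.1, 0.9]
gripper_width: 0.0306
grip_force: 19.9
t: 14.3
tcp_pos: [0.4815, 0.1141, 0.1037]
tool_rot: [-0.0, 3.141, 0.0]
force: [-0.2, 0.7, 0.9]
gripper_width: 0.0305
grip_force: 19.9
```

Gripped on the collar (30.5 mm reading, nominal 32; the knob read 20.3 for 22). Now I slide it, first 12 mm and then in fine steps.

In the tool's units: 0.002 m / 0.75 = 0.0027, 0.001 m / 0.75 = 0.0013.

```bash
echo '{"wx":[0,0,0],"wy":[0,0,0],"wz":[0,0,0],"tx":[0,0,0],"ty":[0,0,0],"tz":[0.0013,0.0027,0],"finger_gap":[0.02,0.02,0.02]}' | python3 -m jog >/dev/null; python3 ok.py 4 6 &&
echo '{"wx":[0,0,0],"wy":[0,0,0],"wz":[0,0,0],"tx":[0,0,0],"ty":[0,0,0],"tz":[0.0027,0.0027,0],"finger_gap":[0.02,0.02,0.02]}' | python3 -m jog >/dev/null && python3 ok.py 4 6 &&
echo '{"wx":[0,0,0,0],"wy":[0,0,0,0],"wz":[0,0,0,0],"tx":[0,0,0,0],"ty":[0,0,0,0],"tz":[0.0027,0.0027,0.0013,0],"finger_gap":[0.02,0.02,0.02,0.02]}' | python3 -m jog >/dev/null && python3 ok.py 4 6 &&
echo '{"wx":[0,0,0],"wy":[0,0,0],"wz":[0,0,0],"tx":[0,0,0],"ty":[0,0,0],"tz":[0.0008,0.0008,0],"finger_gap":[0.02,0.02,0.02]}' | python3 -m jog >/dev/null && python3 ok.py 4 6 &&
echo '{"wx":[0,0,0],"wy":[0,0,0],"wz":[0,0,0],"tx":[0,0,0],"ty":[0,0,0],"tz":[0.0008,0.0008,0],"finger_gap":[0.02,0.02,0.02]}' | python3 -m jog >/dev/null && python3 ok.py 4 6 &&
echo '{"wx":[0,0,0],"wy":[0,0,0],"wz":[0,0,0],"tx":[0,0,0],"ty":[0,0,0],"tz":[0.0008,0.0008,0],"finger_gap":[0.02,0.02,0.02]}' | python3 -m jog >/dev/null && python3 ok.py 4 6 &&
echo '{"wx":[0,0,0],"wy":[0,0,0],"wz":[0,0,0],"tx":[0,0,0],"ty":[0,0,0],"tz":[0.0008,0.0008,0],"finger_gap":[0.02,0.02,0.02]}' | python3 -m jog >/dev/null && python3 ok.py 4 6 &&
echo '{"wx":[0,0,0],"wy":[0,0,0],"wz":[0,0,0],"tx":[0,0,0],"ty":[0,0,0],"tz":[0.0008,0.0008,0],"finger_gap":[0.02,0.02,0.02]}' | python3 -m jog >/dev/null && python3 ok.py 4 6 &&
echo '{"wx":[0,0,0],"wy":[0,0,0],"wz":[0,0,0],"tx":[0,0,0],"ty":[0,0,0],"tz":[0.0008,0.0008,0],"finger_gap":[0.02,0.02,0.02]}' | python3 -m jog >/dev/null && python3 ok.py 4 6
```

```text
t 14.60 z 0.1003 F 0.4 1.1 -0.6 g 0.0307
t 14.90 z 0.0962 F 1.1 -0.2 -1.6 g 0.0307
t 15.30 z 0.0913 F 0.6 1.1 -2.2 g 0.0305
t 15.60 z 0.0904 F -1.0 0.2 -0.7 g 0.0310
t 15.90 z 0.0893 F 0.1 1.6 1.1 g 0.0305
t 16.20 z 0.0892 F -3.1 0.4 10.1 g 0.0309
```

Firm contact at 10 N, so I relieve it a little and check with a picture.

In the tool's units: -0.0005 m / 0.75 = -0.0007.

```bash
echo '{"wx":[0,0,0],"wy":[0,0,0],"wz":[0,0,0],"tx":[0,0,0],"ty":[0,0,0],"tz":[-0.0007,0,0],"finger_gap":[0.02,0.02,0.02]}' | python3 -m jog >/dev/null; python3 ok.py 4 6
python3 - <<'E'
from h import *
snap("wrist","w_col.png");m,C,im,d=snap("side","s_col.png")
P=cloud(m,C,d); 
for z in (.1415,.1515,.1615): print(z,proj(m,C,[[.4815,.114,z]]).round(1))
a=cv2.imread("pics/w_col.png")[130:330,160:400]; b=cv2.resize(cv2.imread("pics/s_col.png")[150:260,220:330],(400,400),interpolation=cv2.INTER_CUBIC)
c=np.zeros((400,800,3),np.uint8); c[:333,:400]=cv2.resize(a,(400,333)); c[:,400:]=b; cv2.imwrite("pics/col.png",c)
m,C=pose("wrist"); z=np.load("pics/last_wrist.npz");P=cloud(m,z["C"],z["d"]); k=(np.hypot(P[...,0]-.4815,P[...,1]-.1145)<.011)&(P[...,2]>.1)
print("knob z",np.percentile(P[k][:,2],[50,90,98]).round(4),k.sum())
E
```

```text
t 16.50 z 0.0892 F -0.5 0.3 7.8 g 0.0309
0.1415 [[272.  189.2]]
0.1515 [[272.  184.7]]
0.1615 [[272.1 180.1]]
knob z [0.1482 0.17   0.1738] 7955
```

View pics/col.png

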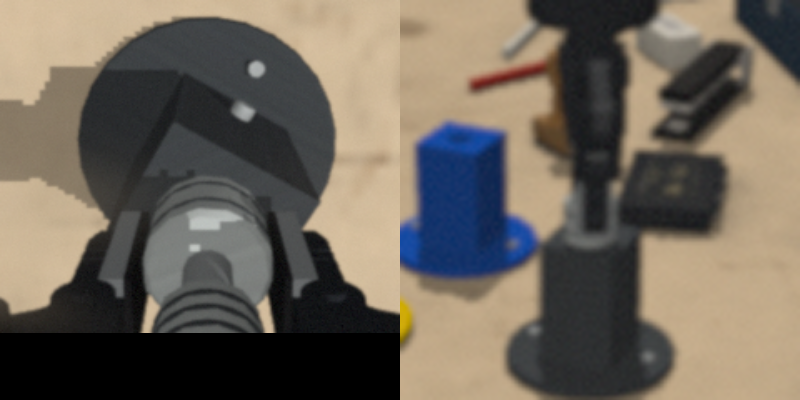

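The collar has slid clear of the knob, with bare rod visible at left crop (207,268), and it rests on the rim. I release and retract straight up.

In the tool's units: -0.0003 m / 0.75 = -0.0004.

```bash
echo '{"wx":[0,0,0,0,0],"wy":[0,0,0,0,0],"wz":[0,0,0,0,0],"tx":[0,0,0,0,0],"ty":[0,0,0,0,0],"tz":[-0.0004,0,0,0,0],"finger_gap":[0.02,0.02,0.035,0.045,0.06]}' | python3 -m jog >/dev/null; python3 ok.py 4 6
echo '{"wx":[0,0,0,0,0],"wy":[0,0,0,0,0],"wz":[0,0,0,0,0],"tx":[0,0,0,0,0],"ty":[0,0,0,0,0],"tz":[0,0,-0.0133,-0.04,-0.0533],"finger_gap":[0.06,0.06,0.06,0.06,0.06]}' | python3 -m jog
echo '{"wx":[0,0,0,0,0],"wy":[0,0,0,0,0],"wz":[0,0,0,0,0],"tx":[0,0,0,0,0],"ty":[0,0,0,0,0],"tz":[-0.0533,0,0,0,0],"finger_gap":[0.06,0.06,0.06,0.06,0.06]}' | python3 -m jog
python3 - <<'E'
from h import *
m,C,im,d=snap("wrist","w_end.png"); P=cloud(m,C,d); r=np.hypot(P[...,0]-.4815,P[...,1]-.115); H=P[...,2]
for n,lo,hi,rr in(("knobtop",.14,.17,.013),("collartop",.1,.115,.018),("rim",.076,.089,.033)):
    k=(r<rr)&(H>lo)&(H<hi); print(n,k.sum(),np.median(H[k]).round(4),P[k].mean(0).round(4))
snap("side","s_end.png")
a=cv2.imread("pics/w_end.png")[80:380,130:430]; b=cv2.resize(cv2.imread("pics/s_end.png")[150:260,220:330],(400,400),interpolation=cv2.INTER_CUBIC)
cv2.imwrite("pics/end.png",np.hstack([cv2.resize(a,(400,400)),b]))
E
```

```text
t 17.10 z 0.0884 F -0.8 0.8 -0.4 g 0.0580
t: 17.6
tcp_pos: [0.48, 0.1139, 0.1687]
tool_rot: [0.0, -3.137, 0.0]
force: [1.4, 0.6, 0.4]
gripper_width: 0.0599
grip_force: 0.0
t: 18.1
tcp_pos: [0.4803, 0.1139, 0.2075]
tool_rot: [0.0, -3.139, 0.0]
force: [0.1, 0.4, 0.3]
gripper_width: 0.0601
grip_force: 0.0
knobtop 1027 0.1489 [0.4801 0.1152 0.1482]
collartop 803 0.1059 [0.475  0.1154 0.1056]
rim 1591 0.0816 [0.4739 0.1141 0.0817]
```

View pics/end.png

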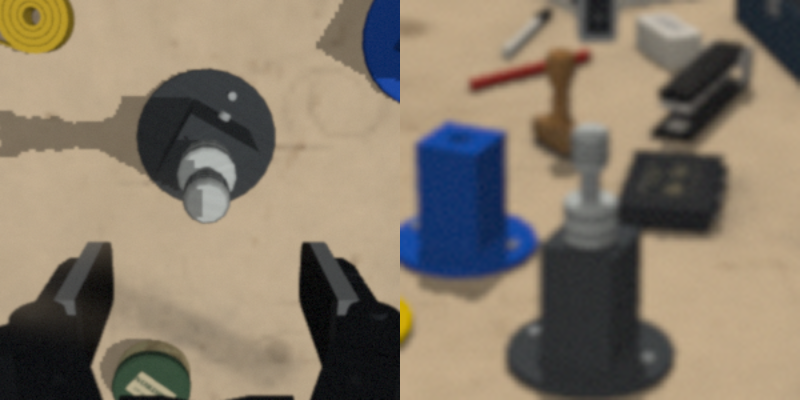

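The gauge stands upright and free. Its collar face measures 81.4 mm high (top at 105.9 mm) against the rim at 81.6 mm, and no bystander was touched. I hand it in.

```bash
python3 -c "
from workcell import env
print(env.finish_job())"
```

```text
the job is handed in; nothing more can be done
None
```

I handed the job in at about 18 s. The gauge stands on the socket's bottom with its collar on the rim (81.4 mm against 81.6 mm measured), marking a depth of about 52–54 mm; the bystanders were left alone, and the force read at the wrist peaked at about 10 N.

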